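# Put the painter's containers back on their drip trays

## Task

Clear the painter's bench: stand each of the four containers in the drip tray made for its foot - the pigment jar in the large round tray, the oil bottle in the small round tray, the solvent tin in the oblong tray and the square tin in the square tray. Each must stand upright and flat on its tray's floor inside the rim, the two tins squared up with their trays (either way round). Do not drop or tip any of them, and leave the tape roll and the white eraser where they are.

Things in the scene. Friction and masses are not known exactly. Their poses are not given: they have to be found in the camera images.
- pigment_jar: Round glass jar filled two thirds with orange pigment and a white screw lid; glass 64 mm in diameter and 70 mm high, lid 62 mm in diameter on top of it, 90 mm high in all, about 0.3 kg, loose. Origin: centre of its underside; z up along its axis; its yaw does not matter. Belongs in large_round_tray.
- oil_bottle: Small round amber glass bottle; straight body 40 mm in diameter up to 64 mm, sloping shoulder to 72 mm, white cap 24 mm in diameter up to 86 mm, about 0.13 kg, loose. Origin: centre of its underside; z up; its yaw does not matter. Belongs in small_round_tray.
- solvent_tin: Oblong bare-metal tin, 78 mm along its x, 40 mm along its y, 88 mm high, with a black cap (24 mm in diameter, 14 mm high, so 102 mm high in all) on its top 22 mm from the centre towards +x; about 0.28 kg, loose. Origin: centre of its underside; z up. Belongs in oblong_tray, either way round.
- square_tin: Square bare-metal tin with a lid, 54 x 54 mm along x and y, 60 mm high, about 0.22 kg, loose. Origin: centre of its underside; z up. Belongs in square_tray, any of the four ways round.
- large_round_tray: Round drip tray, 82 mm inside diameter, 92 mm outside (9 mm of play around the pigment jar). Fixed to the bench, dark wood with a cork-lined floor; floor 4 mm above the bench, rim 10 mm above the bench and 5 mm thick. Origin: centre of its underside, at bench level; z up. Its yaw does not matter.
- small_round_tray: Round drip tray, 58 mm inside diameter, 68 mm outside (9 mm of play around the oil bottle). Fixed to the bench, dark wood with a cork-lined floor; floor 4 mm above the bench, rim 10 mm above the bench and 5 mm thick. Origin: centre of its underside, at bench level; z up. Its yaw does not matter.
- oblong_tray: Oblong drip tray, inside 96 mm along its x and 58 mm along its y, outside 106 x 68 mm (9 mm of play around the solvent tin). Fixed to the bench, dark wood with a cork-lined floor; floor 4 mm above the bench, rim 10 mm above the bench and 5 mm thick. Origin: centre of its underside, at bench level; z up. 
- square_tray: Square drip tray, inside 72 x 72 mm along x and y, outside 82 x 82 mm (9 mm of play around the square tin). Fixed to the bench, dark wood with a cork-lined floor; floor 4 mm above the bench, rim 10 mm above the bench and 5 mm thick. Origin: centre of its underside, at bench level; z up. 
- tape_roll: Bystander: roll of pale paper tape lying flat amid the work, 80 mm outside and 56 mm inside diameter, 22 mm high, loose. Origin: centre of its underside. Leave it where it is.
- eraser: Bystander: white block eraser lying flat amid the work, 50 mm along its x, 24 mm along its y, 14 mm high, loose. Origin: centre of its underside. Leave it where it is.

How it is judged:
At the end, for the whole second after the job is handed in: Each container stands in its own tray, its centre within 13 mm of the tray's, its underside on the floor (2 to 6.5 mm above the tray's underside), upright within 0.06 rad, at rest; each tin within 0.25 rad of square with its tray (oblong: 2 ways round, square: 4) (horizontal distance between pigment_jar and large_round_tray below 0.013 m and z of pigment_jar in the frame of large_round_tray between 0.002 and 0.0065 m and angle between each of pigment_jar, oil_bottle, solvent_tin, square_tin's own z axis and vertical below 0.06 rad and linear speed of each of pigment_jar, oil_bottle, solvent_tin, square_tin below 0.02 m/s and angular speed of each of pigment_jar, oil_bottle, solvent_tin, square_tin below 0.2 rad/s and horizontal distance between oil_bottle and small_round_tray below 0.013 m and z of oil_bottle in the frame of small_round_tray between 0.002 and 0.0065 m and horizontal distance between solvent_tin and oblong_tray below 0.013 m and z of solvent_tin in the frame of oblong_tray between 0.002 and 0.0065 m and angle between the x axis of solvent_tin and the x axis of oblong_tray, either way round below 0.25 rad and horizontal distance between square_tin and square_tray below 0.013 m and z of square_tin in the frame of square_tray between 0.002 and 0.0065 m and (angle between the x axis of square_tin and the x axis of square_tray, either way round below 0.25 rad or angle between the x axis of square_tin and the y axis of square_tray, either way round below 0.25 rad)); the robot touches nothing.
It fails at once if one of the four containers is tipped by more than about 35 degrees (angle between any of pigment_jar, oil_bottle, solvent_tin, square_tin's own z axis and vertical above 0.6 rad).
It fails at once if one of the four containers is dropped or flung: it moves faster than 0.65 m/s with no finger on it (a fall of about 20 mm) ((contact force between the fingers and pigment_jar below 0.05 N and linear speed of pigment_jar above 0.65 m/s) or (contact force between the fingers and oil_bottle below 0.05 N and linear speed of oil_bottle above 0.65 m/s) or (contact force between the fingers and solvent_tin below 0.05 N and linear speed of solvent_tin above 0.65 m/s) or (contact force between the fingers and square_tin below 0.05 N and linear speed of square_tin above 0.65 m/s)).
It fails at once if the tape roll is moved by more than 25 mm or tipped over (distance of tape_roll from where it was at the start of the episode above 0.025 m or angle between tape_roll's own z axis and vertical above 0.5 rad).
It fails at once if the eraser is moved by more than 25 mm or tipped over (distance of eraser from where it was at the start of the episode above 0.025 m or angle between eraser's own z axis and vertical above 0.5 rad).
It also fails if it takes over 102 s, if anything falls off the work surface, if the arm or the gripper's body presses on something with over 40 N, if the wrist force passes 120 N, or if a joint passes its speed limit or range.

## Robot

A 7-joint arm with a two-finger parallel gripper is mounted at the origin on the work surface. World frame = base frame: x ahead of the robot, y to its left, z up, the work surface at z = 0. Lengths are in m, angles in rad, forces in N, time in s.
With the tool pointing down it reaches from about 0.4 to 0.85 m from the base axis. Payload 10.4 kg.
Tool frame: the origin (TCP) lies at the very end of the fingers, on their centre line; the grasp point (between the pads) lies 19 mm behind it; z points along the fingers, y is the line along which they close (so a half turn about z gives the same grasp; the last joint's range is limited). The gripper opens to 87 mm and grips with 3 to 60 N. Pads are 19 mm wide; open, the fingers measure 117 mm over their backs; the gripper's body (75 mm by 190 mm) begins 51 mm behind the grasp point.
Start: joints at [1.275, 0.332, -0.065, 1.46, 0.022, 1.35, -0.088], TCP at [0.168, -0.602, 0.223] pointing down, gripper open.
Joint ranges: [-2.6, 2.6], [-0.5, 2.12], [-1.47, 1.34], [0.16, 2.42], [-1.27, 4.41], [0.06, 2.06], [-2.6, 2.6]. Speed limits (rad/s): [2.22, 2.22, 2.79, 2.79, 3.14, 3.14, 3.14].

## Interface

Orientations are given as a unit quaternion [x, y, z, w].
In Python, from bench import * gives the robot as it stands.
- The arm moves only by the tool step_arm, never from a script. Its arguments are lists of equal length, an entry for each row: "delta_pos": the shift along the world's x, y, z in units of 25 mm (1.0 is 25 mm), a list of three; "turn": the turn about the world's z in units of 0.12 rad (1.0 is 0.12 rad). In form: {"delta_pos": [[tx, ty, tz], ...], "turn": [turn, ...]}. A call has 1 to 12 rows; each row shifts and turns the commanded pose from where the row before left it; what a row does not reach is not made up. A row lasts 1/10 s, in which the tool goes at most 50 mm and 8.59 degrees, less where a joint would pass 70% of its speed; a pose out of reach is approached as far as the arm can. A call with a number of a shift or a turn outside -1 to 1 is refused whole. A call with a gripper value outside its range is refused whole. "grip" is the closure, from 0 (fully open) to 1 (shut), set as the call begins (left out, the last holds). The fingers move at their own pace and stop on an object; "newtons" is the grip in N (left out, the last holds). Time passes only in rows, so rows that do not move let the fingers close. It gives the time, the measured TCP pose, the force, the opening and the grip force at its end, in the units of the state.
- read_state(): the state, without advancing time (a new reading comes with each control period).
- camera(name): name is "scene" or "top" or "wrist"; returns a dict with "image" (400x640x3 uint8, red, green, blue), "z_map" (400x640 float32, m along the optical axis (not along the pixel's ray), 0 where there is no reading), "mtx" (3x3 intrinsics, pixels), "view" (4x4, takes a point from world to camera coordinates). Camera axes: x right, y up, looking along -z (the intrinsics and any distortion apply to the point x, -y, -z); pixel columns grow to the right and rows downward; lengths in m; the calibration is good to about 2 mm. A picture is of the moment at which its call begins.
- close_job(): hands the job in; it is judged then, once.
The state is a dict: "time": time; "joint_positions": joint angles; "joint_vel": joint speeds; "joint_torque": joint torques, N m; "ee_pos": TCP position; "eef_rot": TCP orientation; "ft_force": force on the tool from outside, world axes, zero at the start; "torque": the same for the moment, N m; "width": finger opening in m; "grip_force": force on a finger pad.
Only numpy, scipy, OpenCV 4.12 (cv2) and the standard library are available. Lean on these libraries where they do the work, as an engineer would, in place of code of your own. Each camera call takes 0.05 s, during which the arm holds its last target. There are 200 camera calls.

## Working session

There is one attempt and no reset: what is moved stays moved. The work goes in short steps, Python scripts to look and compute and a tool call to move; the robot and the scene stay as the last step left them, time stands still between calls to the robot, and variables do not carry over. Pictures are saved under pics/ and viewed, at most 14 in all, crops included, and the job is handed in when it is done.

Besides the shell and the picture viewer there is one more tool, called after "Request:" in YAML: its name, and indented under it one key for each argument. step_arm: Moves the arm, as the interface text tells. Shifts and turns lie within -1 to 1; 1 stands for 25 mm of shift or 0.12 rad of turn. Its arguments: {"type":"object","properties":{"delta_pos":{"type":"array"},"turn":{"type":"array"},"grip":{"type":"number"},"newtons":{"type":"number"}},"required":["delta_pos","turn"]}

```bash
ls; mkdir -p pics; cat > h.py <<'E'
from bench import *
import numpy as np, cv2
def grab(n):
    c=camera(n); return c
def cast(c,u,v,z):
    "pixel -> world on plane z"
    K=np.array(c["mtx"]);V=np.array(c["view"]);R=V[:3,:3];o=-R.T@V[:3,3]
    d=np.linalg.solve(K,np.array([u,v,1.0])); d=R.T@(d*[1,-1,-1])
    return o+d*(z-o[2])/d[2]
def cloud(c):
    K=np.array(c["mtx"]);V=np.array(c["view"]);R=V[:3,:3];o=-R.T@V[:3,3]
    z=np.array(c["z_map"]);v,u=np.mgrid[:z.shape[0],:z.shape[1]]
    p=np.stack([(u-K[0,2])/K[0,0]*z,-(v-K[1,2])/K[1,1]*z,-z],-1)
    w=p@R+o; w[z==0]=np.nan
    return w
def save(c,n): cv2.imwrite(f"pics/{n}.png",cv2.cvtColor(c["image"],cv2.COLOR_RGB2BGR))
E
python3 - <<'E'
from h import *
for n in("top","scene"):
    c=grab(n);save(c,n+"0");np.savez(n+"0.npz",**c)
    print(n,c["mtx"],c["view"],(c["z_map"]>0).mean())
s=read_state();print(s)
E
```

```text
pics
top [[471.55847597   0.         321.52249691]
 [  0.         471.55847597 204.51441896]
 [  0.           0.           1.        ]] [[ 1.26124620e-02 -9.99918013e-01  2.21208668e-03 -9.91903712e-03]
 [ 9.85399113e-01  1.28049227e-02  1.69778154e-01 -5.19677411e-01]
 [-1.69792560e-01  3.84677522e-05  9.85479825e-01 -1.10890248e+00]
 [ 0.00000000e+00  0.00000000e+00  0.00000000e+00  1.00000000e+00]] 0.99601953125
scene [[518.82474161   0.         315.75703508]
 [  0.         518.82474161 208.76545659]
 [  0.           0.           1.        ]] [[-0.49517557  0.86868458  0.01372077  0.26835231]
 [-0.7273343  -0.423136    0.54031542  0.3424238 ]
 [ 0.47516942  0.25757141  0.8413507  -1.93558682]
 [ 0.          0.          0.          1.        ]] 0.995953125
{'time': 0.1, 'joint_positions': array([ 1.27543407,  0.33276695, -0.06468787,  1.46086278,  0.02162814,
        1.34990225, -0.088493  ]), 'joint_vel': array([-6.33426568e-04,  8.73605015e-05,  1.46799949e-03, -1.56231391e-03,
        1.54657299e-03, -1.29015937e-03, -7.37303303e-04]), 'joint_torque': array([ 1.56773731e-03, -6.24542642e+01,  2.46724760e-02, -3.90721393e+01,
       -6.13035215e-02,  3.64562776e-02,  1.04225835e-04]), 'ee_pos': array([ 0.16825657, -0.60156422,  0.22185694]), 'eef_rot': array([ 9.90712878e-01,  1.35969142e-01, -1.28312099e-04, -6.08235607e-04]), 'ft_force': array([-1.04457365, -0.53719823,  0.14243791]), 'torque': array([-0.03266697,  0.03598101, -0.01702892]), 'grip_force': 0.0, 'width': 0.08708539699989487}
```

View pics/top0.png

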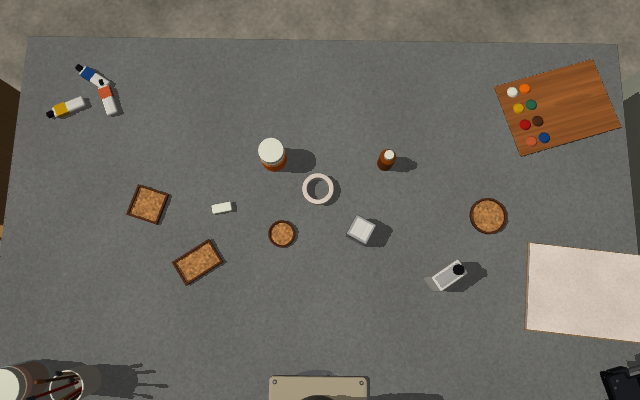

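View pics/scene0.png

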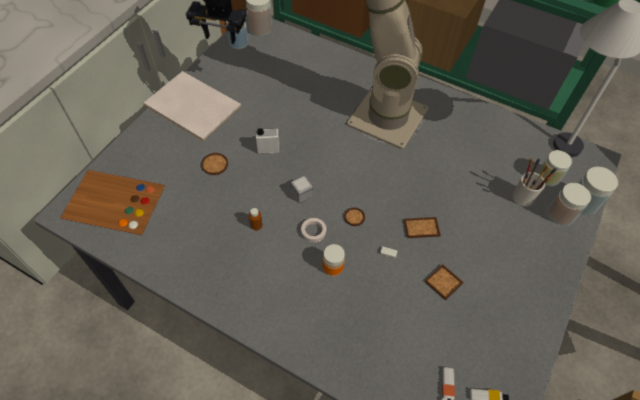

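The top view shows the jar lid at (271,151), bottle (387,158), square tin (361,230) and solvent tin (449,276). The trays are square (148,204), oblong (198,262), small round (282,233) and large round (488,216). Between them lie the tape (318,188) and eraser (222,208). The scene view agrees.

```bash
cat > meas.py <<'E'
from h import *
T={'pigment_jar':(271,151,.090),'oil_bottle':(388,156,.086),'solvent_tin':(447,277,.088),'square_tin':(361,228,.060),
'large_round_tray':(488,216,.010),'small_round_tray':(282,233,.010),'oblong_tray':(198,262,.010),'square_tray':(148,204,.010),
'tape_roll':(318,188,.022),'eraser':(222,208,.014)}
def measure(c,names=T):
    W=cloud(c);hsv=cv2.cvtColor(c["image"],cv2.COLOR_RGB2HSV);out={}
    for n in names:
        u,v,h=T[n];m=np.zeros(W.shape[:2],bool);m[max(0,v-35):v+35,u-40:u+40]=1
        if 'tray' in n:   # saturated brown against grey bench
            m&=(hsv[...,1]>90)
        else: m&=abs(W[...,2]-h)<(.006 if h>.03 else .005)
        l,lab,st,ce=cv2.connectedComponentsWithStats(m.astype(np.uint8))
        k=1+np.argmin(np.hypot(*(ce[1:]-[u,v]).T)-st[1:,4]*.2) if l>1 else 0
        cs,_=cv2.findContours((lab==k).astype(np.uint8),cv2.RETR_EXTERNAL,cv2.CHAIN_APPROX_NONE)
        p=max(cs,key=len)[:,0,:]
        w=np.array([cast(c,a,b,h)[:2] for a,b in p])
        r=cv2.minAreaRect((w*1000).astype(np.float32))
        z=np.nanmedian(W[...,2][lab==k])
        out[n]=r;print(n,'c',np.round(r[0],1),'size',np.round(r[1],1),'ang(deg)',round(r[2],1),'z',round(float(z)*1000,1),'cm',np.round(w.mean(0)*1000,1),'npx',st[k,4])
    return out
E
python3 - <<'E'
from meas import *
measure(dict(np.load('top0.npz')))
E
```

```text
pigment_jar c [642.9 120.6] size [59.5 60. ] ang(deg) 0.8 z 89.8 cm [642.9 120.7] npx 507
oil_bottle c [ 636.6 -162.5] size [21.6 22.5] ang(deg) 89.4 z 84.9 cm [ 636.4 -163. ] npx 79
solvent_tin c [ 352.6 -297.4] size [40.1 78.6] ang(deg) 34.2 z 88.0 cm [ 356.  -303.1] npx 502
square_tin c [459.  -98.4] size [53.3 54. ] ang(deg) 63.4 z 59.9 cm [458.8 -97.9] npx 495
large_round_tray c [ 503.4 -421.7] size [88.9 91.4] ang(deg) 0.7 z 4.2 cm [ 502.2 -421.9] npx 1054
small_round_tray c [452.4  96.9] size [65.2 64.9] ang(deg) 1.3 z 5.5 cm [452.1  95.9] npx 570
oblong_tray c [378.6 302.2] size [ 68.3 106.7] ang(deg) 33.8 z 5.4 cm [378.4 302.4] npx 1204
square_tray c [521.7 435.4] size [85.5 81.7] ang(deg) 72.5 z 5.3 cm [521.2 435.6] npx 1095
tape_roll c [565.8   7.4] size [76.9 77.8] ang(deg) 0.7 z 21.5 cm [564.7   7.3] npx 398
eraser c [514.4 247.5] size [24.6 50.3] ang(deg) 12.3 z 13.9 cm [514.4 247.7] npx 180
```

Request:
step_arm:
  delta_pos:
    - [0.46, 0.76, -0.15]
    - [0.46, 0.76, -0.15]
    - [0.46, 0.76, -0.15]
    - [0.46, 0.76, -0.15]
    - [0.46, 0.76, -0.15]
    - [0.46, 0.76, -0.15]
    - [0.46, 0.76, -0.15]
    - [0.46, 0.76, -0.15]
    - [0.46, 0.76, -0.15]
    - [0.46, 0.76, -0.15]
    - [0.46, 0.76, -0.15]
    - [0.46, 0.76, -0.15]
  turn: [1, 1, 1, 1, 1, 1, 1, 1, 1, 1, 1, 1]
  grip: 0

```text
time: 1.3
ee_pos: [0.3066, -0.3729, 0.1772]
eef_rot: [0.653, 0.757, 0.0, -0.0]
ft_force: [1.0, 0.8, 0.5]
width: 0.0866
grip_force: 0.0
```

Request:
step_arm:
  delta_pos:
    - [0.46, 0.76, 0]
    - [0.46, 0.76, 0]
    - [0.46, 0.75, 0]
    - [0.46, 0.75, 0]
    - [0, 0, 0]
  turn: [0.94, 0.94, 0.94, 0.94, 0]

```text
time: 1.8
ee_pos: [0.3539, -0.2959, 0.1775]
eef_rot: [0.466, 0.885, 0.0, -0.0]
ft_force: [0.1, -0.7, 0.1]
width: 0.087
grip_force: 0.0
```

```bash
python3 - <<'E'
from h import *
c=grab("wrist");save(c,"w1");np.savez("w1.npz",**c);s=read_state()
print(s['ee_pos'],s['eef_rot'])
W=cloud(c);m=abs(W[...,2]-.088)<.005
m[np.hypot(W[...,0]-.3526,W[...,1]+.2974)>.08]=0
r=cv2.minAreaRect((W[m][:,:2]*1000).astype(np.float32));print(r,m.sum())
E
```

```text
[ 0.35287456 -0.29745346  0.17748323] [ 4.68704428e-01  8.83355053e-01  1.83953640e-05 -9.26596577e-05]
((353.2563171386719, -298.62542724609375), (40.03102111816406, 76.5190658569336), 34.25433349609375) 3593
```

View pics/w1.png

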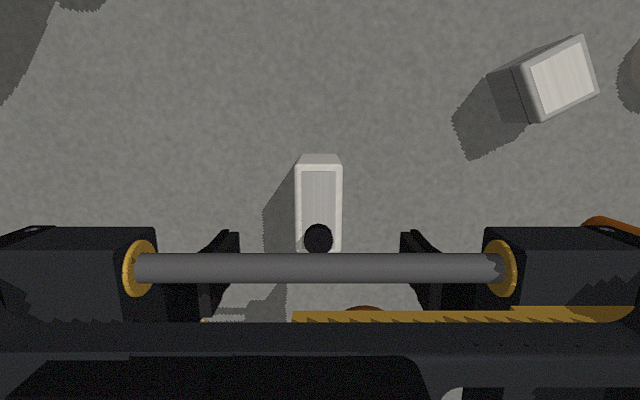

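The wrist view shows the tin centred between the fingers at (318,205) and squared to them; its top measures (353,-298) mm, within 1 mm of the top view. I'm descending now.

Request:
step_arm:
  delta_pos:
    - [0, 0, -0.7]
    - [0, 0, -0.9]
    - [0, 0, -0.9]
    - [0, 0, -0.9]
    - [0, 0, -0.9]
    - [0, 0, -0.6]
    - [0, 0, -0.5]
    - [0, 0, 0]
  turn: [0, 0, 0, 0, 0, 0, 0, 0]

```text
time: 2.65
ee_pos: [0.3512, -0.2983, 0.0411]
eef_rot: [0.47, 0.882, 0.0, -0.001]
ft_force: [1.2, -0.8, -0.4]
width: 0.0871
grip_force: 0.0
```

Request:
step_arm:
  delta_pos:
    - [0, 0, 0]
    - [0, 0, 0]
    - [0, 0, 0]
    - [0, 0, 0]
    - [0, 0, 0]
    - [0, 0, 0]
  turn: [0, 0, 0, 0, 0, 0]
  grip: 1
  newtons: 20

```text
time: 3.25
ee_pos: [0.3525, -0.2985, 0.0427]
eef_rot: [0.47, 0.883, -0.0, 0.0]
ft_force: [0.3, -0.2, 0.2]
width: 0.0472
grip_force: 0.0
```

Request:
step_arm:
  delta_pos:
    - [0, 0, 0]
    - [0, 0, 0]
    - [0, 0, 0]
    - [0, 0, 0]
  turn: [0, 0, 0, 0]

```text
time: 3.65
ee_pos: [0.3527, -0.2984, 0.0427]
eef_rot: [0.469, 0.883, 0.0, 0.0]
ft_force: [0.8, 1.3, 2.5]
width: 0.0401
grip_force: 20.0
```

Request:
step_arm:
  delta_pos:
    - [0, 0, 0.5]
    - [0, 0, 0.8]
    - [0, 0, 0.9]
    - [0, 0, 0.9]
    - [0, 0, 0.9]
    - [0.2, 0.4, 0]
    - [0.2, 0.8, 0]
    - [0.2, 1, 0]
    - [0.2, 1, 0]
    - [0.2, 1, 0]
    - [0.2, 1, 0]
    - [0.2, 1, 0]
  turn: [0, 0, 0, 0, 0, 0, 0, 0, 0, 0, 0, 0]

```text
time: 4.85
ee_pos: [0.3868, -0.1415, 0.1416]
eef_rot: [0.469, 0.883, -0.0, -0.001]
ft_force: [1.0, 0.1, -3.5]
width: 0.0399
grip_force: 20.0
```

Request:
step_arm:
  delta_pos:
    - [0.25, 1, 0]
    - [0.25, 1, 0]
    - [0.25, 1, 0]
    - [0.25, 1, 0]
    - [0.25, 1, 0]
    - [0, 1, 0]
    - [0, 1, 0]
    - [-0.1, 1, 0]
    - [-0.1, 1, 0]
    - [-0.1, 1, 0]
    - [-0.1, 1, 0]
    - [-0.1, 1, 0]
  turn: [0, 0, 0, 0, 0, 0, 0, 0, 0, 0, 0, 0]

```text
time: 6.05
ee_pos: [0.4049, 0.1578, 0.1418]
eef_rot: [0.469, 0.883, -0.001, -0.0]
ft_force: [-0.2, 0.9, -2.4]
width: 0.0399
grip_force: 20.0
```

Request:
step_arm:
  delta_pos:
    - [-0.2, 1, 0]
    - [-0.2, 1, 0]
    - [-0.2, 1, 0]
    - [-0.2, 1, 0]
    - [-0.2, 0.8, 0]
    - [-0.2, 0.6, 0]
    - [0, 0, 0]
    - [0, 0, 0]
  turn: [0, 0, 0, 0, 0, 0, 0, 0]

```text
time: 6.85
ee_pos: [0.3753, 0.2914, 0.1419]
eef_rot: [0.469, 0.883, -0.001, -0.0]
ft_force: [0.2, -0.1, -2.7]
width: 0.04
grip_force: 20.0
```

Request:
step_arm:
  delta_pos:
    - [0.13, 0.43, 0]
    - [0, 0, -0.6]
    - [0, 0, -0.8]
    - [0, 0, -0.8]
    - [0, 0, -0.6]
    - [0, 0, -0.4]
    - [0, 0, -0.3]
    - [0, 0, 0]
    - [0, 0, 0]
  turn: [0, 0, 0, 0, 0, 0, 0, 0, 0]

```text
time: 7.75
ee_pos: [0.3796, 0.3026, 0.0555]
eef_rot: [0.47, 0.883, 0.0, 0.0]
ft_force: [1.0, -0.2, -2.9]
width: 0.0399
grip_force: 20.0
```

```bash
python3 - <<'E'
from h import *
c=grab("wrist");save(c,"w2");s=read_state()
print(s['ee_pos'],s['eef_rot'],s['ft_force'])
E
```

```text
[0.37975594 0.30268641 0.05566288] [4.69572583e-01 8.82893714e-01 4.74549341e-04 2.30938806e-04] [-0.19697265  0.56070237 -2.44112343]
```

View pics/w2.png

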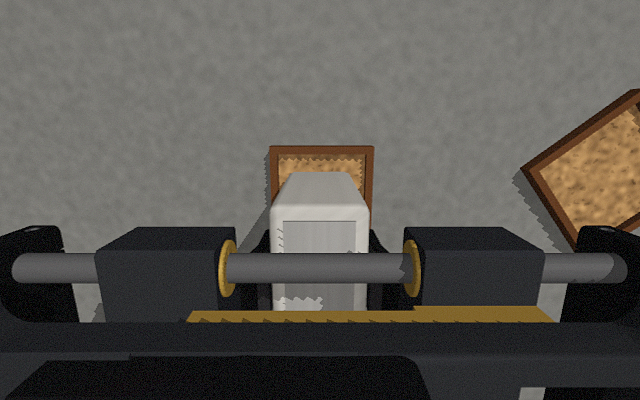

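The wrist view shows the tin squared and centred over the oblong tray, whose rims are at columns 268 and 373. I'll lower it the last 9 mm and release.

Request:
step_arm:
  delta_pos:
    - [0, 0, -0.12]
    - [0, 0, -0.12]
    - [0, 0, -0.12]
    - [0, 0, 0]
  turn: [0, 0, 0, 0]

```text
time: 8.2
ee_pos: [0.3796, 0.3025, 0.0462]
eef_rot: [0.47, 0.883, 0.0, 0.0]
ft_force: [-0.2, -0.7, 0.8]
width: 0.0399
grip_force: 20.0
```

Request:
step_arm:
  delta_pos:
    - [0, 0, 0]
    - [0, 0, 0]
    - [0, 0, 0]
    - [0, 0, 0]
    - [0, 0, 0]
    - [0, 0, 0]
  turn: [0, 0, 0, 0, 0, 0]
  grip: 0

```text
time: 8.8
ee_pos: [0.3794, 0.3023, 0.0461]
eef_rot: [0.47, 0.883, 0.0, 0.0]
ft_force: [-0.2, 0.1, -0.7]
width: 0.0798
grip_force: 0.0
```

Request:
step_arm:
  delta_pos:
    - [0, 0, 0.4]
    - [0, 0, 0.8]
    - [0, 0, 1]
    - [0, 0, 1]
    - [0, 0, 1]
    - [0.96, -0.66, 0]
    - [0.96, -0.66, 0]
    - [0.96, -0.66, 0]
    - [0.96, -0.66, 0]
    - [0.96, -0.66, 0]
    - [0.96, -0.66, 0]
    - [0.96, -0.66, 0]
  turn: [0, 0, 0, 0, 0, 0, 0, 0, 0, 0, 0, 0]

```text
time: 10.0
ee_pos: [0.5484, 0.1861, 0.1519]
eef_rot: [0.47, 0.883, 0.0, 0.0]
ft_force: [-0.1, 0.5, -0.8]
width: 0.0867
grip_force: 0.0
```

Request:
step_arm:
  delta_pos:
    - [0.96, -0.66, 0]
    - [0.96, -0.66, 0]
    - [0.96, -0.66, 0]
    - [0.96, -0.66, 0]
    - [0, 0, 0]
    - [0, 0, 0]
  turn: [0, 0, 0, 0, 0, 0]

```text
time: 10.6
ee_pos: [0.6434, 0.1208, 0.1514]
eef_rot: [0.47, 0.883, 0.0, -0.0]
ft_force: [-0.6, 0.1, -1.1]
width: 0.0871
grip_force: 0.0
```

```bash
cat > look.py <<'E'
import sys
from h import *
x,y,z,n=float(sys.argv[1]),float(sys.argv[2]),float(sys.argv[3]),sys.argv[4]
c=grab("wrist");save(c,n);W=cloud(c);s=read_state();print(s['ee_pos'],s['width'])
m=(abs(W[...,2]-z)<.004)&(np.hypot(W[...,0]-x,W[...,1]-y)<.06)
P=(W[m][:,:2]*1000).astype(np.float32)
print(cv2.minAreaRect(P),cv2.minEnclosingCircle(P),m.sum())
E
python3 look.py .643 .121 .090 w3; python3 - <<'E'
from meas import *
measure(grab("top"),['solvent_tin','oblong_tray']) if 0 else None
import meas
meas.T['solvent_tin']=(198,258,.092)
measure(grab("top"),['solvent_tin'])
E
```

```text
[0.64290721 0.12164079 0.15153384] 0.0868565443753466
((644.1038818359375, 122.54024505615234), (60.917686462402344, 57.607215881347656), 32.81694412231445) ((644.9420776367188, 121.09087371826172), 30.774660110473633) 5086
solvent_tin c [378.6 299.5] size [40.7 77.6] ang(deg) 35.0 z 92.6 cm [377.8 299.5] npx 497
```

Request:
step_arm:
  delta_pos:
    - [0, 0, -0.6]
    - [0, 0, -0.9]
    - [0, 0, -0.9]
    - [0, 0, -0.9]
    - [0, 0, -0.7]
    - [0, 0, -0.4]
    - [0, 0, -0.26]
    - [0, 0, 0]
  turn: [0, 0, 0, 0, 0, 0, 0, 0]

```text
time: 11.5
ee_pos: [0.6431, 0.121, 0.0341]
eef_rot: [0.469, 0.883, -0.0, -0.0]
ft_force: [-0.5, 0.4, 0.7]
width: 0.0871
grip_force: 0.0
```

Request:
step_arm:
  delta_pos:
    - [0, 0, 0]
    - [0, 0, 0]
    - [0, 0, 0]
    - [0, 0, 0]
    - [0, 0, 0]
    - [0, 0, 0]
  turn: [0, 0, 0, 0, 0, 0]
  grip: 1
  newtons: 25

```text
time: 12.1
ee_pos: [0.644, 0.1211, 0.0352]
eef_rot: [0.47, 0.883, 0.001, 0.001]
ft_force: [1.4, 1.1, 3.5]
width: 0.0633
grip_force: 25.0
```

Request:
step_arm:
  delta_pos:
    - [0, 0, 0.4]
    - [0, 0, 0.7]
    - [0, 0, 0.9]
    - [0, 0, 1]
    - [0, 0, 1]
    - [-0.25, -0.4, 0.2]
    - [-0.25, -0.7, 0]
    - [-0.25, -1, 0]
    - [-0.25, -1, 0]
    - [-0.25, -1, 0]
    - [-0.25, -1, 0]
    - [-0.25, -1, 0]
  turn: [0, 0, 0, 0, 0, 0, 0, 0, 0, 0, 0, 0]

```text
time: 13.3
ee_pos: [0.5981, -0.0336, 0.1389]
eef_rot: [0.47, 0.883, -0.001, -0.001]
ft_force: [0.8, -0.1, -2.5]
width: 0.0635
grip_force: 25.0
```

Request:
step_arm:
  delta_pos:
    - [-0.25, -1, 0]
    - [-0.25, -1, 0]
    - [-0.25, -1, 0]
    - [-0.25, -1, 0]
    - [-0.25, -1, 0]
    - [-0.25, -1, 0]
    - [-0.25, -1, 0]
    - [-0.25, -1, 0]
    - [-0.25, -1, 0]
    - [-0.25, -1, 0]
    - [-0.25, -1, 0]
    - [-0.25, -1, 0]
  turn: [0, 0, 0, 0, 0, 0, 0, 0, 0, 0, 0, 0]

```text
time: 14.5
ee_pos: [0.5228, -0.3329, 0.1389]
eef_rot: [0.47, 0.883, -0.0, -0.001]
ft_force: [-0.3, -0.3, -2.8]
width: 0.0637
grip_force: 25.0
```

Request:
step_arm:
  delta_pos:
    - [-0.25, -1, 0]
    - [-0.25, -1, 0]
    - [-0.2, -0.9, 0]
    - [-0.1, -0.6, 0]
    - [0, 0, 0]
    - [0, 0, 0]
  turn: [0, 0, 0, 0, 0, 0]

```text
time: 15.1
ee_pos: [0.5045, -0.4184, 0.1392]
eef_rot: [0.469, 0.883, 0.0, -0.0]
ft_force: [-0.1, 0.8, -3.0]
width: 0.0635
grip_force: 25.0
```

```bash
python3 - <<'E'
from meas import *
c=grab("top");save(c,"t2");s=read_state();print(s['ee_pos'])
c=grab("wrist");save(c,"w4")
hsv=cv2.cvtColor(c["image"],cv2.COLOR_RGB2HSV);W=cloud(c)
m=(hsv[...,1]>90)&(W[...,2]<.014)&(np.hypot(W[...,0]-.503,W[...,1]+.422)<.07)
P=W[m][:,:2]*1000;print(m.sum(),cv2.minEnclosingCircle(P.astype(np.float32)))
E
```

```text
[ 0.50495955 -0.41772492  0.13943448]
2875 ((511.66650390625, -435.9962158203125), 60.45784378051758)
```

View pics/w4.png

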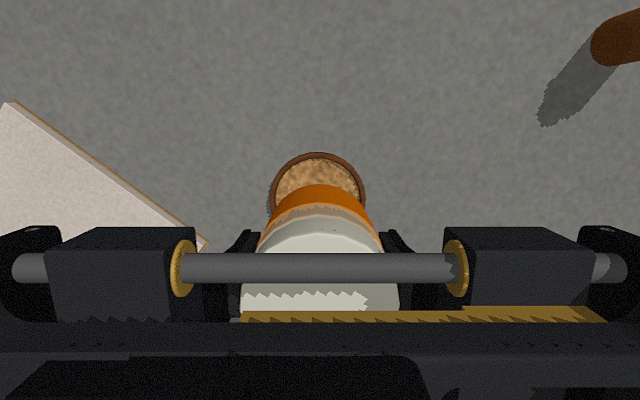

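The wrist view has the large round tray laterally centred under the jar (rim columns 268–366). I'm making the small shift and lowering.

Request:
step_arm:
  delta_pos:
    - [-0.07, -0.15, 0]
    - [0, 0, -0.6]
    - [0, 0, -0.9]
    - [0, 0, -0.8]
    - [0, 0, -0.6]
    - [0, 0, -0.5]
    - [0, 0, -0.25]
    - [0, 0, -0.12]
    - [0, 0, -0.12]
    - [0, 0, -0.1]
    - [0, 0, 0]
  turn: [0, 0, 0, 0, 0, 0, 0, 0, 0, 0, 0]

```text
time: 16.3
ee_pos: [0.503, -0.423, 0.0399]
eef_rot: [0.47, 0.883, -0.0, 0.0]
ft_force: [0.1, 0.4, -4.1]
width: 0.0632
grip_force: 25.0
```

Request:
step_arm:
  delta_pos:
    - [0, 0, -0.06]
    - [0, 0, 0]
    - [0, 0, 0]
  turn: [0, 0, 0]

```text
time: 16.6
ee_pos: [0.5032, -0.4231, 0.0392]
eef_rot: [0.47, 0.883, -0.0, 0.0]
ft_force: [-3.7, 1.6, 4.3]
width: 0.0634
grip_force: 25.0
```

Request:
step_arm:
  delta_pos:
    - [0, 0, 0]
    - [0, 0, 0]
    - [0, 0, 0]
    - [0, 0, 0]
    - [0, 0, 0]
  turn: [0, 0, 0, 0, 0]
  grip: 0

```text
time: 17.1
ee_pos: [0.5029, -0.4229, 0.0382]
eef_rot: [0.47, 0.883, 0.0, 0.0]
ft_force: [0.0, 0.9, 0.3]
width: 0.0861
grip_force: 0.0
```

Request:
step_arm:
  delta_pos:
    - [0, 0, 0.4]
    - [0, 0, 0.8]
    - [0, 0, 1]
    - [0, 0, 1]
    - [0, 0, 1]
    - [0.5, 0.96, 0.2]
    - [0.5, 0.96, 0]
    - [0.5, 0.96, 0]
    - [0.5, 0.96, 0]
    - [0.5, 0.96, 0]
    - [0.5, 0.96, 0]
    - [0.5, 0.96, 0]
  turn: [0, 0, 0, 0, 0, 0, 0, 0, 0, 0, 0, 0]

```text
time: 18.3
ee_pos: [0.591, -0.2539, 0.1493]
eef_rot: [0.47, 0.883, 0.0, 0.0]
ft_force: [0.9, -0.9, 0.2]
width: 0.0868
grip_force: 0.0
```

Request:
step_arm:
  delta_pos:
    - [0.5, 0.96, 0]
    - [0.5, 0.96, 0]
    - [0.5, 0.96, 0]
    - [0.35, 0.8, 0]
    - [0, 0, 0]
    - [0, 0, 0]
  turn: [0, 0, 0, 0, 0, 0]

```text
time: 18.9
ee_pos: [0.6368, -0.1627, 0.1489]
eef_rot: [0.469, 0.883, -0.0, 0.0]
ft_force: [0.4, -0.0, -0.2]
width: 0.087
grip_force: 0.0
```

```bash
python3 look.py .6366 -.1627 .086 w5; python3 - <<'E'
from meas import *
import meas
meas.T['pigment_jar']=(492,208,.094)
measure(grab("top"),['pigment_jar'])
E
```

```text
[ 0.63653224 -0.16385235  0.14873513] 0.0868893164190177
((638.5181884765625, -163.58798217773438), (22.95123291015625, 22.889677047729492), 82.8556900024414) ((638.7139892578125, -163.71319580078125), 11.886397361755371) 767
pigment_jar c [ 502. -429.] size [60.8 49.5] ang(deg) 11.2 z 93.2 cm [ 502.1 -425.9] npx 468
```

Request:
step_arm:
  delta_pos:
    - [0.04, 0, -0.6]
    - [0, 0, -0.9]
    - [0, 0, -0.9]
    - [0, 0, -0.9]
    - [0, 0, -0.8]
    - [0, 0, -0.5]
    - [0, 0, -0.35]
    - [0, 0, 0]
  turn: [0, 0, 0, 0, 0, 0, 0, 0]

```text
time: 19.8
ee_pos: [0.637, -0.1631, 0.0234]
eef_rot: [0.47, 0.883, -0.0, -0.001]
ft_force: [-0.2, 0.7, 0.7]
width: 0.087
grip_force: 0.0
```

Request:
step_arm:
  delta_pos:
    - [0, 0, 0]
    - [0, 0, 0]
    - [0, 0, 0]
    - [0, 0, 0]
    - [0, 0, 0]
    - [0, 0, 0]
    - [0, 0, 0]
    - [0, 0, 0]
    - [0, 0, 0]
  turn: [0, 0, 0, 0, 0, 0, 0, 0, 0]
  grip: 1
  newtons: 15

```text
time: 20.7
ee_pos: [0.6378, -0.1628, 0.0247]
eef_rot: [0.47, 0.883, 0.0, 0.0]
ft_force: [0.5, 0.4, 0.9]
width: 0.0398
grip_force: 15.0
```

Request:
step_arm:
  delta_pos:
    - [0, 0, 0.4]
    - [0, 0, 0.7]
    - [0, 0, 0.9]
    - [0, 0, 0.9]
    - [0, 0, 0.7]
    - [-0.4, 0.56, 0]
    - [-0.68, 0.95, 0]
    - [-0.68, 0.95, 0]
    - [-0.68, 0.95, 0]
    - [-0.68, 0.95, 0]
    - [-0.68, 0.95, 0]
    - [-0.68, 0.95, 0]
  turn: [0, 0, 0, 0, 0, 0, 0, 0, 0, 0, 0, 0]

```text
time: 21.9
ee_pos: [0.525, -0.0055, 0.1154]
eef_rot: [0.469, 0.883, -0.0, 0.0]
ft_force: [0.8, 1.1, -1.1]
width: 0.0395
grip_force: 15.0
```

Request:
step_arm:
  delta_pos:
    - [-0.68, 0.95, 0]
    - [-0.68, 0.95, 0]
    - [-0.68, 0.95, 0]
    - [-0.5, 0.7, 0]
    - [-0.3, 0.4, 0]
    - [0, 0, 0]
    - [0, 0, 0]
  turn: [0, 0, 0, 0, 0, 0, 0]

```text
time: 22.6
ee_pos: [0.4553, 0.0914, 0.1148]
eef_rot: [0.47, 0.883, -0.0, 0.0]
ft_force: [0.3, 0.1, -1.5]
width: 0.0396
grip_force: 15.0
```

```bash
python3 - <<'E'
from h import *
c=grab("wrist");save(c,"w6");print(read_state()['ee_pos'])
hsv=cv2.cvtColor(c["image"],cv2.COLOR_RGB2HSV);W=cloud(c)
m=(hsv[...,1]>90)&(W[...,2]<.014)&(np.hypot(W[...,0]-.4523,W[...,1]-.0965)<.05)
m=cv2.morphologyEx(m.astype(np.uint8),cv2.MORPH_OPEN,np.ones((3,3)))>0
P=W[m][:,:2]*1000;print(m.sum(),cv2.minEnclosingCircle(P.astype(np.float32)))
E
```

```text
[0.45541881 0.09124117 0.11467757]
3610 ((451.4635314941406, 95.55937957763672), 34.583351135253906)
```

View pics/w6.png

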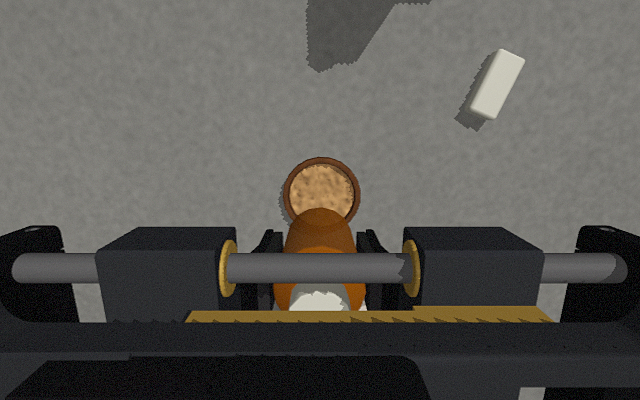

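The wrist view shows the small tray at (321,190), centred on the bottle's column, and puts its centre at (451.5,95.6) mm. That agrees with the top view, so I'll shift and lower.

Request:
step_arm:
  delta_pos:
    - [-0.14, 0.19, 0]
    - [0, 0, -0.6]
    - [0, 0, -0.8]
    - [0, 0, -0.8]
    - [0, 0, -0.5]
    - [0, 0, -0.3]
    - [0, 0, -0.13]
    - [0, 0, -0.13]
    - [0, 0, -0.13]
    - [0, 0, 0]
    - [0, 0, 0]
  turn: [0, 0, 0, 0, 0, 0, 0, 0, 0, 0, 0]

```text
time: 23.75
ee_pos: [0.4514, 0.0971, 0.0301]
eef_rot: [0.47, 0.883, 0.0, 0.0]
ft_force: [0.2, -0.5, -2.0]
width: 0.0397
grip_force: 15.0
```

Request:
step_arm:
  delta_pos:
    - [0, 0, -0.06]
    - [0, 0, 0]
    - [0, 0, 0]
  turn: [0, 0, 0]

```text
time: 24.05
ee_pos: [0.4515, 0.0971, 0.0286]
eef_rot: [0.47, 0.883, 0.0, 0.0]
ft_force: [0.2, 0.3, 0.4]
width: 0.0396
grip_force: 15.0
```

Request:
step_arm:
  delta_pos:
    - [0, 0, 0]
    - [0, 0, 0]
    - [0, 0, 0]
    - [0, 0, 0]
    - [0, 0, 0]
    - [0, 0, 0]
  turn: [0, 0, 0, 0, 0, 0]
  grip: 0

```text
time: 24.65
ee_pos: [0.4512, 0.0971, 0.0283]
eef_rot: [0.47, 0.883, 0.0, 0.0]
ft_force: [0.7, 0.4, 1.0]
width: 0.0796
grip_force: 0.0
```

Request:
step_arm:
  delta_pos:
    - [0, 0, 0.4]
    - [0, 0, 0.9]
    - [0, 0, 1]
    - [0, 0, 1]
    - [0.04, -0.9, 0.6]
    - [0.04, -0.98, 0]
    - [0.04, -0.98, 0]
    - [0.04, -0.98, 0]
    - [0.04, -0.98, 0]
    - [0.04, -1, 0]
    - [0.04, -1, 0]
    - [0.03, -1, 0]
  turn: [0, 0, 0, 0, 0.5, 0.55, 0.55, 0.55, 0.55, 0.55, 0.5, 0.5]

```text
time: 25.85
ee_pos: [0.459, -0.0993, 0.1266]
eef_rot: [0.23, 0.973, -0.0, 0.0]
ft_force: [-0.1, -0.5, 0.3]
width: 0.0871
grip_force: 0.0
```

Request:
step_arm:
  delta_pos:
    - [0, 0, 0]
    - [0, 0, 0]
  turn: [0, 0]

```text
time: 26.05
ee_pos: [0.4589, -0.0983, 0.1263]
eef_rot: [0.232, 0.973, 0.0, 0.0]
ft_force: [1.4, 0.0, -0.2]
width: 0.0873
grip_force: 0.0
```

```bash
python3 look.py .459 -.0984 .060 w7; python3 - <<'E'
from meas import *
import meas
meas.T['oil_bottle']=(281,226,.090)
meas.T['pigment_jar']=(490,206,.094)
c=grab("top");save(c,"t3")
measure(c,['pigment_jar','oil_bottle'])
E
```

```text
[ 0.45900207 -0.09765645  0.1262288 ] 0.08715744858390854
((460.1824951171875, -98.61856079101562), (53.7440299987793, 54.12757873535156), 61.79413986206055) ((459.9481201171875, -98.68646240234375), 36.52493667602539) 4822
pigment_jar c [ 500.3 -422.7] size [59.1 61.4] ang(deg) 0.7 z 93.2 cm [ 501.5 -422.4] npx 547
oil_bottle c [450.2  95.6] size [22.  21.8] ang(deg) 64.9 z 89.9 cm [450.2  95.1] npx 82
```

View pics/t3.png

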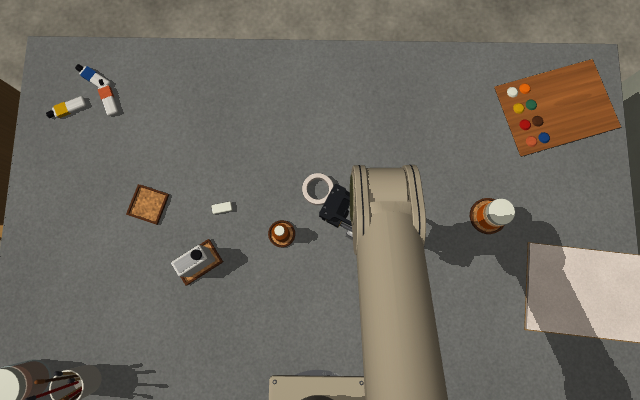

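The top view shows the solvent tin, bottle (281,231) and jar (500,212 at the lid) each standing in its own tray, and the tape and eraser have not moved. The wrist view puts the square tin at (460,-98.6) mm and 62–63°, which matches the gripper, so I'll grasp it.

Request:
step_arm:
  delta_pos:
    - [0.03, -0.02, -0.6]
    - [0, 0, -0.9]
    - [0, 0, -0.9]
    - [0, 0, -0.8]
    - [0, 0, -0.6]
    - [0, 0, -0.45]
    - [0, 0, 0]
  turn: [0, 0, 0, 0, 0, 0, 0]

```text
time: 26.85
ee_pos: [0.4588, -0.0983, 0.0183]
eef_rot: [0.231, 0.973, 0.0, -0.001]
ft_force: [-0.2, 0.2, 0.7]
width: 0.0872
grip_force: 0.0
```

Request:
step_arm:
  delta_pos:
    - [0, 0, 0]
    - [0, 0, 0]
    - [0, 0, 0]
    - [0, 0, 0]
    - [0, 0, 0]
    - [0, 0, 0]
    - [0, 0, 0]
    - [0, 0, 0]
  turn: [0, 0, 0, 0, 0, 0, 0, 0]
  grip: 1
  newtons: 20

```text
time: 27.65
ee_pos: [0.4599, -0.099, 0.0199]
eef_rot: [0.232, 0.973, -0.0, 0.0]
ft_force: [-1.2, 0.4, 5.5]
width: 0.0538
grip_force: 19.9
```

Request:
step_arm:
  delta_pos:
    - [0, 0, 0.4]
    - [0, 0, 0.8]
    - [0, 0, 1]
    - [0, 0, 1]
    - [0, 0, 1]
    - [0.2, 0.4, 0.4]
    - [0.2, 0.7, 0]
    - [0.2, 1, 0]
    - [0.2, 1, 0]
    - [0.2, 1, 0]
    - [0.2, 1, 0]
    - [0.2, 1, 0]
  turn: [0, 0, 0, 0, 0, 0, 0, 0, 0, 0, 0, 0]

```text
time: 28.85
ee_pos: [0.4944, 0.0554, 0.1341]
eef_rot: [0.231, 0.973, 0.0, -0.0]
ft_force: [-0.0, -0.5, -2.1]
width: 0.0538
grip_force: 19.9
```

Request:
step_arm:
  delta_pos:
    - [0.1, 1, 0]
    - [0.1, 1, 0]
    - [0.1, 1, 0]
    - [0.1, 1, 0]
    - [0.1, 1, 0]
    - [0.1, 1, 0]
    - [0.1, 1, 0]
    - [0.1, 1, 0]
    - [0.1, 1, 0]
    - [0.1, 1, 0]
    - [0, 1, 0]
    - [0, 1, 0]
  turn: [0.11, 0.11, 0.11, 0.11, 0.11, 0.11, 0.11, 0.11, 0.11, 0.11, 0.11, 0.11]

```text
time: 30.05
ee_pos: [0.5189, 0.3551, 0.1336]
eef_rot: [0.154, 0.988, -0.0, -0.001]
ft_force: [0.7, 0.2, -1.9]
width: 0.0536
grip_force: 19.9
```

Request:
step_arm:
  delta_pos:
    - [0.05, 1, 0]
    - [0.03, 0.9, 0]
    - [0, 0.7, 0]
    - [0, 0.4, 0]
    - [0, 0, 0]
    - [0, 0, 0]
  turn: [0, 0, 0, 0, 0, 0]

```text
time: 30.65
ee_pos: [0.5216, 0.4281, 0.1342]
eef_rot: [0.154, 0.988, -0.0, -0.0]
ft_force: [0.1, -1.2, -1.4]
width: 0.0537
grip_force: 19.9
```

```bash
python3 - <<'E'
from h import *
c=grab("wrist");save(c,"w8");s=read_state();print(s['ee_pos'],s['eef_rot'])
hsv=cv2.cvtColor(c["image"],cv2.COLOR_RGB2HSV);W=cloud(c)
m=(hsv[...,1]>90)&(W[...,2]<.014)&(np.hypot(W[...,0]-.5215,W[...,1]-.4355)<.07)
m=cv2.morphologyEx(m.astype(np.uint8),cv2.MORPH_OPEN,np.ones((3,3)))>0
P=W[m][:,:2]*1000;print(m.sum(),cv2.minAreaRect(P.astype(np.float32)))
E
```

```text
[0.52200445 0.42761947 0.13426838] [ 1.54456932e-01  9.87999446e-01 -3.87759407e-04  2.83613704e-05]
4103 ((507.97528076171875, 440.8377380371094), (82.8512191772461, 51.3516960144043), 72.30226135253906)
```

View pics/w8.png

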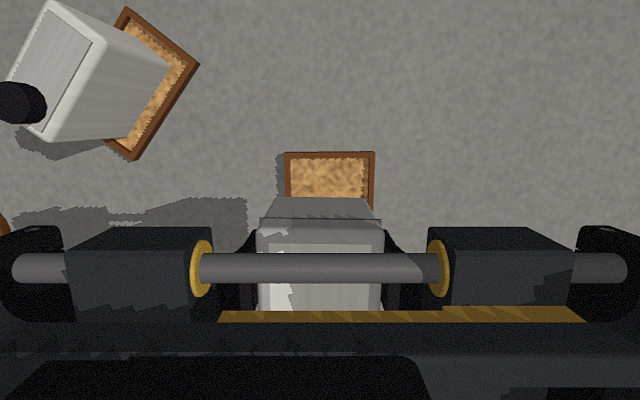

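The wrist view shows the square tray (rims 284–376) squared with the held tin. Its centre works out to (522,436) mm, so I need 8 mm more in y and then down.

Request:
step_arm:
  delta_pos:
    - [0, 0.33, 0]
    - [0, 0, -0.6]
    - [0, 0, -0.9]
    - [0, 0, -0.9]
    - [0, 0, -0.8]
    - [0, 0, -0.5]
    - [0, 0, -0.3]
    - [0, 0, -0.12]
    - [0, 0, -0.12]
    - [0, 0, -0.12]
    - [0, 0, 0]
    - [0, 0, 0]
  turn: [0, 0, 0, 0, 0, 0, 0, 0, 0, 0, 0, 0]

```text
time: 31.9
ee_pos: [0.5218, 0.437, 0.026]
eef_rot: [0.154, 0.988, 0.0, 0.0]
ft_force: [-0.3, -0.5, -1.2]
width: 0.0537
grip_force: 19.9
```

Request:
step_arm:
  delta_pos:
    - [0, 0, -0.06]
    - [0, 0, -0.03]
    - [0, 0, 0]
    - [0, 0, 0]
  turn: [0, 0, 0, 0]

```text
time: 32.3
ee_pos: [0.5218, 0.437, 0.024]
eef_rot: [0.154, 0.988, 0.0, 0.0]
ft_force: [-2.1, -2.7, 5.9]
width: 0.0538
grip_force: 19.9
```

Request:
step_arm:
  delta_pos:
    - [0, 0, 0]
    - [0, 0, 0]
    - [0, 0, 0]
    - [0, 0, 0]
    - [0, 0, 0]
    - [0, 0, 0]
  turn: [0, 0, 0, 0, 0, 0]
  grip: 0

```text
time: 32.9
ee_pos: [0.5217, 0.4369, 0.0233]
eef_rot: [0.154, 0.988, 0.0, 0.0]
ft_force: [0.4, 0.6, -0.1]
width: 0.0858
grip_force: 0.0
```

Request:
step_arm:
  delta_pos:
    - [0, 0, 0.3]
    - [0, 0, 0.7]
    - [0, 0, 1]
    - [0, 0, 1]
    - [0, 0, 1]
    - [0, 0, 0.5]
    - [-0.4, -1, 0.5]
    - [-0.4, -1, 0.5]
    - [-0.4, -1, 0]
    - [-0.4, -1, 0]
    - [0, -1, 0]
    - [0, 0, 0]
  turn: [0, 0, 0, 0, 0, 0, 0, 0, 0, 0, 0, 0]

```text
time: 34.1
ee_pos: [0.4827, 0.3083, 0.161]
eef_rot: [0.156, 0.988, -0.001, 0.001]
ft_force: [0.6, -0.5, 0.3]
width: 0.0869
grip_force: 0.0
```

Request:
step_arm:
  delta_pos:
    - [0, -1, 0]
    - [0, -1, 0]
    - [0, -1, 0]
    - [0, -1, 0]
    - [0, -1, 0]
    - [0, -1, 0]
    - [0, -1, 0]
    - [0, -1, 0]
    - [0, -1, 0]
    - [0, 0, 0]
    - [0, 0, 0]
  turn: [0, 0, 0, 0, 0, 0, 0, 0, 0, 0, 0]

```text
time: 35.2
ee_pos: [0.4819, 0.0872, 0.1612]
eef_rot: [0.154, 0.988, 0.0, 0.0]
ft_force: [-0.5, 0.3, -0.2]
width: 0.0871
grip_force: 0.0
```

```bash
python3 - <<'E'
from meas import *
import meas
meas.T.update(oil_bottle=(281,226,.090),pigment_jar=(492,206,.094),solvent_tin=(198,258,.092),square_tin=(146,199,.064))
c=grab("top");save(c,"t4")
measure(c,['pigment_jar','oil_bottle','solvent_tin','square_tin','tape_roll','eraser']);print(read_state()['ee_pos'])
E
```

```text
pigment_jar c [ 500.3 -422.8] size [59.1 61.1] ang(deg) 0.7 z 93.2 cm [ 501.1 -422.8] npx 544
oil_bottle c [5.582e+02 4.000e-01] size [ 960.5 1621.4] ang(deg) 0.8 z 0.0 cm [549.9   1.3] npx 256000
solvent_tin c [378.4 299.1] size [40.4 77.8] ang(deg) 34.0 z 92.8 cm [378.2 299.7] npx 487
square_tin c [520.5 434.6] size [55.8 53.8] ang(deg) 71.3 z 64.2 cm [520.  435.1] npx 498
tape_roll c [570.9   5.9] size [78.6 67. ] ang(deg) 77.5 z 21.2 cm [570.8   5.6] npx 283
eraser c [513.6 251.3] size [24.6 42.5] ang(deg) 12.3 z 13.7 cm [512.2 251.8] npx 128
[0.48175959 0.08797454 0.16118233]
```

View pics/t4.png

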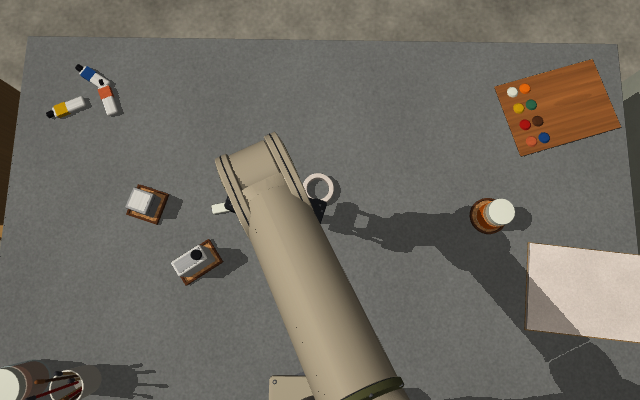

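The top view shows the square tin (148,203), solvent tin and jar seated in their trays. The arm hides the bottle and part of the tape and eraser, so I'll check the bottle with the wrist camera before handing in.

```bash
python3 look.py .4515 .096 .090 w9 && python3 -c "
from h import *
c=grab('scene');save(c,'s9');W=cloud(c)
for n,p,h in(('bottle',(.4515,.096),.09),('tape',(.566,.0074),.022),('eraser',(.5144,.2475),.014)):
    m=(abs(W[...,2]-h)<.005)&(np.hypot(W[...,0]-p[0],W[...,1]-p[1])<.05)
    print(n,m.sum(),cv2.minAreaRect((W[m][:,:2]*1000).astype(np.float32)) if m.sum()>4 else '')
"
```

```text
[0.48167726 0.08827837 0.16113076] 0.08707459417248638
((451.2503967285156, 95.35557556152344), (23.075115203857422, 23.02661895751953), 83.61275482177734) ((451.1956787109375, 95.39410400390625), 11.928112030029297) 782
bottle 39 ((454.2579040527344, 93.4388427734375), (23.93556785583496, 19.1688289642334), 25.293537139892578)
tape 208 ((569.1199340820312, 3.9267425537109375), (78.84970092773438, 78.077880859375), 57.756099700927734)
eraser 110 ((510.6674499511719, 245.06192016601562), (57.879798889160156, 93.46765899658203), 60.62244415283203)
```

```bash
python3 -c "
from bench import *
print(close_job())"
```

```text
the job is handed in; nothing more can be done
None
```

All four containers are standing in their own trays, each measured within about 4 mm of its tray's centre, and the job was handed in at about 35 s; no verdict came back, and the tape roll and eraser showed no sign of having moved.

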